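# Post the filings tin through the scrap safe's sprung flap

### The job

Post the little metal tin of filings into the green scrap safe: with one fingertip press the safe's long yellow push plate down and keep it down, so that the sprung flap over the slot stays open, and meanwhile with the other fingertip slide the tin along its channel until it drops through the slot. Then move clear so that the flap springs shut with the tin inside. Do not grip or lift the tin, do not slide it onto the shut flap, and leave the jar, the ring mandrel and the brush where they are.

Things in the scene. Friction and masses are not known exactly. Their poses are not given: they have to be found in the camera images.
- safe: (All sizes here in mm.) Green steel scrap safe fixed to the bench, 220 long (x) by 190 wide (y). Origin: centre of its underside, on the bench, z up; +x is the way the tin is pushed. Deck top at z = 135. Left wall (y = 92 to 98) up to z = 175, with the raised yellow push plate beside it. Hollow, floor at z = 4, far wall clear.
- slot_edge (a point): Where the channel ends and the slot begins: mid channel (y = -5), on its floor (z = 135), x = 20 in the safe's frame. The steel channel lies on the deck along x from -108 to 20, 54 wide between two 7 high rails. The slot spans x = 20 to 100, y = -33 to 27, covered by the flap's leaf, level with the deck.
- plate_mid (a point): Middle of the top of the yellow push plate, part of the flap and turning with it. Shut: level, top at z = 177 (42 above the deck), x = -100 to 100, y = 30 to 82 in the safe's frame, free above. A skirt goes down from its y = 30 edge to the leaf over the slot: one bent sheet. It swings down into an empty well.
- flap_hinge (a point): Middle of the flap's hinge line, which runs along the safe's x at y = 85, z = 175 (safe's frame). The plate, skirt and leaf turn about it together; the plate's free edge (y = 30) goes down, the leaf swings down and in under the plate.
- flap (a joint): Flap angle, rad: 0 shut, grows as the plate is pressed, stop at 1.15. Spring-shut: 5 N down on the plate 30 from the hinge line starts it, about 7 N holds it well open. A fingertip there that has gone down 32 (to 10 above the deck's level) has it at 0.7 to 0.8 rad. The slot is clear from about 0.6 rad. The tin's weight does not open it.
- tin_mid (a point): Centre of the loose tin: closed brass and copper box 46 long (its x, along the channel), 40 wide, 22 high, about 70 g. It stands on the channel floor, its leading side 20 to 50 short of the slot, nearly square to the channel, about 90 sideways from the hinge line.
- flux_mid (a point): Bystander: jar 52 across and 62 high with a blue cap, standing on the bench beside the safe; point at its centre.
- mandrel_mid (a point): Bystander: steel ring mandrel, a cone 120 high on a foot 56 across, standing on the bench beside the safe; point half-way up.
- brush: Bystander: bench brush 180 long lying on the bench, along its own x.
Not all that is in view belongs to the job. What is meant by the part that bears tin_mid is not pink, and is the smaller of those in its own colour.

How it is judged:
By the outcome, as a careful person would: the job done as asked, in the order asked, and still so for the second after the job is handed in, with the robot touching nothing.
It also fails if it takes over 32 s, if anything falls off the work surface, if the arm or the gripper's body presses on something with over 40 N, if the wrist force passes 120 N, or if a joint passes its speed limit or range.

### The arm

A 6-joint arm with a two-finger parallel gripper is mounted at the origin on the work surface. World frame = base frame: x ahead of the robot, y to its left, z up, the work surface at z = 0. Lengths are in m, angles in rad, forces in N, time in s.
With the tool pointing down it reaches from about 0.35 to 0.725 m from the base axis. Payload 6 kg.
Tool frame: the origin (TCP) lies midway between the tips of the shut fingers; the grasp point (between the pads) lies 19 mm behind it (bot.tcp_to_grasp is the distance from the TCP to the grasp point, in m); y points along the fingers, x is the direction in which the jaws open and shut, and the axes are right-handed (so a half turn about y gives the same grasp; the last joint's range is limited). The gripper opens to 85 mm and grips with 20 to 120 N. Pads are 22 mm wide; open, the fingers measure 114 mm over their backs; the gripper's body (76 mm by 85 mm) begins 54 mm behind the grasp point. The pads swing forward as they close: fully open they stand 13 mm farther back than shut.
Start: joints at [-0.871, 0.04, 0.085, 0, -1.615, -0.334], TCP at [0.215, -0.56, 0.231] pointing down, gripper open.
Joint ranges: [-2.56, 2.56], [-1.29, 2.01], [-1.08, 1.49], [-3.29, 1.98], [-2.81, -0.18], [-2.99, 2.99]. Speed limits (rad/s): [2.57, 2.57, 3.01, 3.14, 3.14, 3.14].

### API

Orientations are given as a unit quaternion [w, x, y, z].
In Python, from rig import bot gives the robot as it stands.
- The arm moves only by the tool carry_out, never from a script. Its argument "steps" is a list that holds one entry, the list of rows, each a list of 4 numbers: the shift along the world's x, y, z in mm, then the turn about the world's z in degrees. A call has exactly 10 rows; each row shifts and turns the pose as measured when the row begins; what a row does not reach is not made up. A row lasts 1/12 s, in which the tool goes at most 41.7 mm and 7.16 degrees, less where a joint would pass 70% of its speed; a pose out of reach is approached as far as the arm can. A call is refused whole if a number of a shift passes 41.7 or a number of a turn 7.16, either way. A call with a gripper value outside its range is refused whole. "gripper" is the finger opening in mm, from 0 to 85.4, set as the call begins (left out, the last holds). The fingers move at their own pace and stop on an object; "force" is the grip in N (left out, the last holds). Time passes only in rows, so rows that do not move let the fingers close, or fill a call up. It gives the time, the measured TCP pose, the force and the opening at its end, in the units of the state.
- bot.state(): the state, without advancing time (a new reading comes with each control period).
- bot.snapshot(name): name is "scene" or "side" or "wrist"; returns a dict with "color" (480x640x3 uint8, red, green, blue), "z_map" (480x640 float32, m along the optical axis (not along the pixel's ray), 0 where there is no reading), "intrinsics" (3x3 intrinsics, pixels), "dist_coeffs" ([k1, k2, p1, p2, k3] as OpenCV has them; the pictures are not rectified), "camera_from_world" (4x4, takes a point from world to camera coordinates); the wrist camera has in their place "mount" (4x4, takes a point from camera to tool coordinates, whose origin is the TCP and whose axes are the tool frame's). Camera axes: x right, y up, looking along -z (the intrinsics and any distortion apply to the point x, -y, -z); pixel columns grow to the right and rows downward; lengths in m; the calibration is good to about 2 mm. A picture is of the moment at which its call begins: read the wrist's pose just before it.
- bot.sign_off(): hands the job in, once; it reports no verdict.
The state is a dict: "time": time; "qpos": joint angles; "joint_vel": joint speeds; "tau": joint torques, N m; "position": TCP position; "ee_rot": TCP orientation; "contact_force": force on the tool from outside, world axes, zero at the start; "moment": the same for the moment, N m; "finger_gap": finger opening in m.
Only numpy, scipy, OpenCV 4.12 (cv2) and the standard library are available. Lean on these libraries where they do the work, as an engineer would, in place of code of your own. Each camera call takes 0.05 s, during which the arm holds its last target.

## Working session

There is one attempt and no reset: what is moved stays moved. The work goes in short steps, Python scripts to look and compute and a tool call to move; the robot and the scene stay as the last step left them, time stands still between calls to the robot, and variables do not carry over. Pictures are saved under pics/ and viewed, and the job is handed in when it is done.

Besides the shell and the picture viewer there is one more tool, called after ">>>" as name([rows], argument=value, ...), one row to a line, values as JSON. carry_out: Moves the arm, as the interface text tells. Its arguments: {"type":"object","properties":{"steps":{"type":"array","items":{"type":"array","items":{"type":"array","items":{"type":"number"}}}},"gripper":{"type":"number"},"force":{"type":"number"}},"required":["steps"]}

```bash
mkdir -p pics; ls
cat > h.py <<'E'
from rig import bot
import numpy as np, cv2
def snap(n):
    return bot.snapshot(n)
def ray(s,u,v):
    K=np.array(s["intrinsics"]);d=np.array(s["dist_coeffs"])
    p=cv2.undistortPoints(np.array([[[u,v]]],float),K,d)[0,0]
    dc=np.array([p[0],-p[1],-1.0]); T=np.array(s["camera_from_world"]); R=T[:3,:3];t=T[:3,3]
    return -R.T@t, R.T@dc
def onz(s,u,v,z):
    o,d=ray(s,u,v); return o+d*(z-o[2])/d[2]
def depth(s,u,v):
    o,d=ray(s,u,v); return o+d*float(s["z_map"][int(v),int(u)])
def proj(s,P):
    T=np.array(s["camera_from_world"]);p=T[:3,:3]@np.array(P)+T[:3,3]
    q=np.array([[p[0],-p[1],-p[2]]])
    return cv2.projectPoints(q,np.zeros(3),np.zeros(3),np.array(s["intrinsics"]),np.array(s["dist_coeffs"]))[0].ravel()
def save(s,n): cv2.imwrite("pics/"+n,cv2.cvtColor(s["color"],cv2.COLOR_RGB2BGR))
E
python3 - <<'E'
from h import *
import pickle
for n in("scene","side","wrist"):
    s=snap(n);save(s,n+"0.png");pickle.dump(s,open(n+"0.pkl","wb"))
print(bot.state())
E
```

```text
pics
{'time': 0.15, 'qpos': array([-8.71294817e-01,  4.06738364e-02,  8.40344609e-02, -3.29969679e-04,
       -1.61551207e+00, -3.33654885e-01]), 'joint_vel': array([-0.00222852, -0.00068093,  0.00316773,  0.00179802,  0.00013396,
        0.00012531]), 'tau': array([-1.28329262e-03, -3.68616557e+01,  3.47693074e+01,  6.93624437e+00,
       -4.36898539e-03, -5.04691900e-05]), 'position': array([ 0.21457923, -0.56003954,  0.23050637]), 'ee_rot': array([-0.40113224,  0.40027035,  0.58285289, -0.58237367]), 'contact_force': array([ 0.19449616,  0.83562562, -0.06356932]), 'moment': array([-0.00844793, -0.02950968, -0.0167997 ]), 'finger_gap': 0.08554421423827553}
```

View pics/scene0.png

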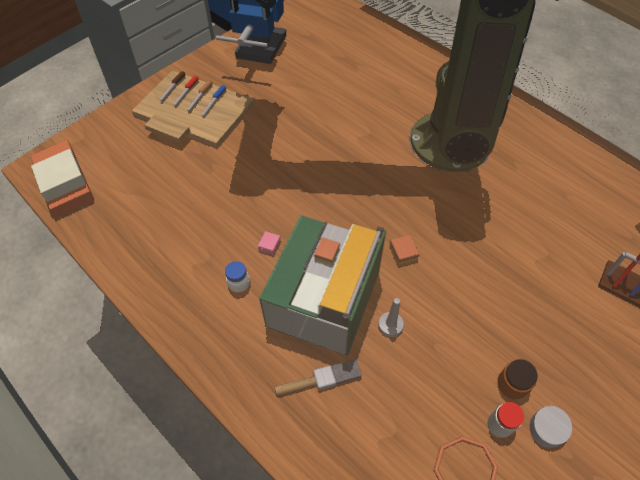

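View pics/side0.png

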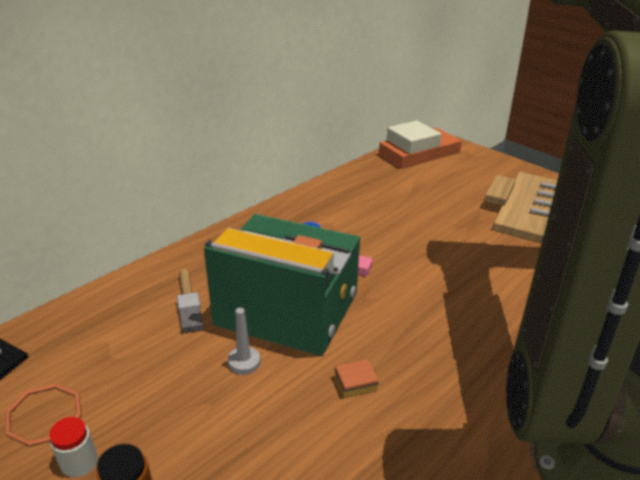

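View pics/wrist0.png

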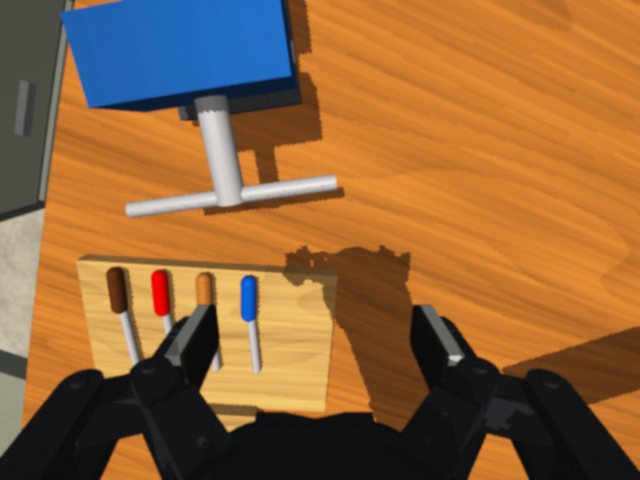

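Run:
```python
from h import *
import pickle
for n in("scene","side"):
    s=pickle.load(open(n+"0.pkl","rb"))
    hsv=cv2.cvtColor(s["color"],cv2.COLOR_RGB2HSV)
    m=cv2.inRange(hsv,(18,180,120),(28,255,255))
    c=max(cv2.findContours(m,0,1)[0],key=cv2.contourArea)
    print(n,"yellow",cv2.contourArea(c))
    r=cv2.boxPoints(cv2.minAreaRect(c))
    e=cv2.approxPolyDP(cv2.convexHull(c),4,True)[:,0]
    for p in e: print(p,onz(s,*p,.177).round(4))
    Mo=cv2.moments(c);u,v=Mo['m10']/Mo['m00'],Mo['m01']/Mo['m00']
    print("cen",u,v,onz(s,u,v,.177).round(4),depth(s,u,v).round(4))
    o=onz(s,u,v,.177)
    for nm,z in (("copper",.157),):
        m=cv2.inRange(hsv,(4,120,60),(13,220,255))
        for c in cv2.findContours(m,0,1)[0]:
            a=cv2.contourArea(c)
            if 100<a<3000:
                Mo=cv2.moments(c);u,v=Mo['m10']/Mo['m00'],Mo['m01']/Mo['m00']
                print("cop",a,round(u),round(v),depth(s,u,v).round(4))
    if n=="scene":
        cv2.imwrite("pics/crop0.png",cv2.resize(cv2.cvtColor(s["color"][200:420,210:440],cv2.COLOR_RGB2BGR),None,fx=3,fy=2.7,interpolation=cv2.INTER_CUBIC)[:600])
```

```text
Traceback (most recent call last):
ValueError: max() iterable argument is empty
```

```bash
cat > m.py <<'E'
from h import *
import pickle,sys
for n in("scene","side"):
    s=pickle.load(open(n+"0.pkl","rb"))
    hsv=cv2.cvtColor(s["color"],cv2.COLOR_RGB2HSV)
    if n=="scene": print(hsv[275,352],hsv[250,327],hsv[250,404],hsv[262,290])
    m=cv2.inRange(hsv,(15,200,150),(28,255,255))
    c=max(cv2.findContours(m,0,1)[0],key=cv2.contourArea)
    print(n,"yellow",cv2.contourArea(c))
    e=cv2.approxPolyDP(cv2.convexHull(c),4,True)[:,0].astype(float)
    for p in e: print(p,onz(s,*p,.177).round(4))
    Mo=cv2.moments(c);u,v=Mo['m10']/Mo['m00'],Mo['m01']/Mo['m00']
    print("cen",u,v,onz(s,u,v,.177).round(4),depth(s,u,v).round(4))
    m=cv2.inRange(hsv,(4,110,60),(12,190,255))
    for c in cv2.findContours(m,0,1)[0]:
            a=cv2.contourArea(c)
            if 150<a<3000:
                Mo=cv2.moments(c);u,v=Mo['m10']/Mo['m00'],Mo['m01']/Mo['m00']
                print("cop",a,round(u),round(v),depth(s,u,v).round(4))
    if n=="scene":
        cv2.imwrite("pics/crop0.png",cv2.resize(cv2.cvtColor(s["color"][200:400,210:440],cv2.COLOR_RGB2BGR),None,fx=3,fy=3,interpolation=cv2.INTER_CUBIC)[:600])
E
python3 m.py
```

```text
[ 19 174 217] [  9 141 199] [  9 146 192] [ 62  64 111]Traceback (most recent call last):
  File "m.py", line 8, in <module>
    c=max(cv2.findContours(m,0,1)[0],key=cv2.contourArea)
ValueError: max() iterable argument is empty
```

```bash
sed -i 's/(15,200,150),(28,255,255)/(17,160,150),(24,255,255)/' m.py
python3 m.py
```

```text
[ 19 174 217] [  9 141 199] [  9 146 192] [ 62  64 111]
scene yellow 2053.5
[375. 230.] [0.482  0.1197 0.177 ]
[344. 312.] [0.6629 0.2008 0.177 ]
[322. 305.] [0.681  0.1611 0.177 ]
[354. 225.] [0.5029 0.0802 0.177 ]
cen 348.3494034575116 268.59353948543134 [0.588  0.1427 0.177 ] [0.5869 0.1418 0.1746]
cop 549.5 464 454 [ 0.6594  0.5312 -0.002 ]
cop 1027.0 516 391 [0.5032 0.5331 0.0467]
cop 1077.0 621 282 [0.083  0.5794 0.0103]
cop 164.0 226 280 [ 7.266e-01 -1.063e-01 -6.000e-04]
cop 170.0 244 252 [ 6.448e-01 -1.338e-01  1.000e-04]
cop 330.5 327 249 [0.5749 0.0717 0.1563]
cop 480.5 404 247 [0.3826 0.1418 0.027 ]
cop 1268.0 65 185 [ 0.8561 -0.5737  0.0685]
cop 2461.0 30 26 [ 0.3411 -2.3651 -0.5176]
side yellow 1748.5
[214. 240.] [0.6665 0.1965 0.177 ]
[230. 228.] [0.6775 0.1527 0.177 ]
[331. 255.] [0.4952 0.0852 0.177 ]
[322. 268.] [0.4803 0.1219 0.177 ]
cen 274.1463158898103 247.65313125536173 [0.577  0.1381 0.177 ] [0.58   0.1354 0.1743]
cop 887.5 38 412 [0.6887 0.555  0.002 ]
cop 918.0 356 374 [0.378  0.1431 0.0268]
cop 160.5 307 241 [0.5729 0.0641 0.1577]
cop 1279.0 420 152 [ 0.7978 -0.5984  0.0408]
```

View pics/crop0.png

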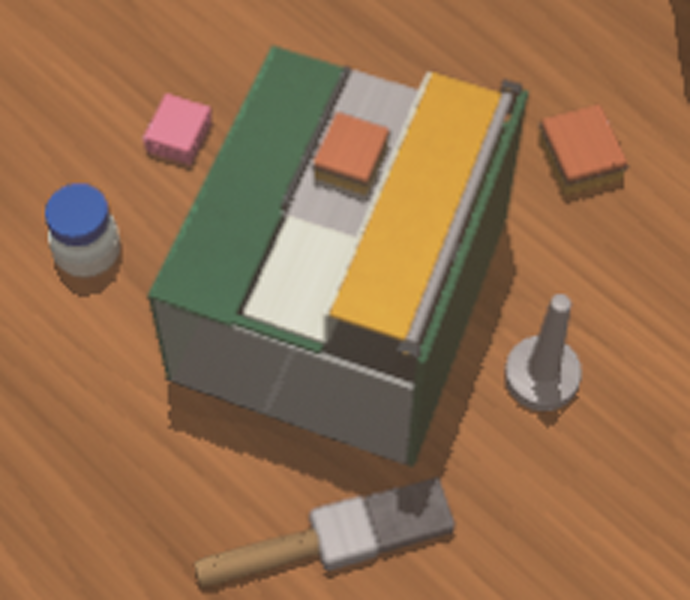

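Candidates for the tin: copper-topped box in the channel (327,250), larger copper-topped box on the bench (404,250), and the pink box (269,243). The crop shows the channel one is the smaller copper one and stands on the channel floor, so that is the tin. The leaf is at (300,285), the yellow plate at (348,268), the jar at (237,277) and the mandrel at (391,320). Next I refine the safe's frame.

```bash
cat > m2.py <<'E'
from h import *
import pickle
from scipy.spatial.transform import Rotation as Ro
A=[]
for n in("scene","side"):
    s=pickle.load(open(n+"0.pkl","rb"))
    hsv=cv2.cvtColor(s["color"],cv2.COLOR_RGB2HSV)
    m=cv2.inRange(hsv,(17,160,150),(24,255,255))
    c=max(cv2.findContours(m,0,1)[0],key=cv2.contourArea)
    W=np.array([onz(s,*p,.177)[:2] for p in c[:,0].astype(float)],np.float32)*1000
    (cx,cy),wh,a=cv2.minAreaRect(W); print(n,"plate",cx,cy,wh,a)
    # tin top
    m=cv2.inRange(hsv,(4,110,60),(12,200,255))
    u0,v0=(327,249) if n=="scene" else (307,241)
    for c in cv2.findContours(m,0,1)[0]:
        if cv2.pointPolygonTest(c,(u0,v0),True)>-4:
            W=np.array([onz(s,*p,.157)[:2] for p in c[:,0].astype(float)],np.float32)*1000
            print("tin",cv2.minAreaRect(W),cv2.contourArea(c))
    if n=="scene":
        # depth cloud of deck / plate
        P=np.array([depth(s,u,v) for v in range(215,330) for u in range(255,390)])
        for lo,hi,nm in((.165,.185,"top"),(.125,.142,"deck")):
            q=P[(P[:,2]>lo)&(P[:,2]<hi)&(P[:,0]>.4)&(P[:,0]<.8)][:,:2].astype(np.float32)*1000
            print(nm,cv2.minAreaRect(q),len(q))
        for uv in((299,219),(265,297)): print("deck R edge",onz(s,*uv,.135).round(4))
        for uv in((235,271),(391,325),(397,300)):print(uv,depth(s,*uv).round(3))
st=bot.state();q=st["ee_rot"]
R=Ro.from_quat([q[1],q[2],q[3],q[0]]).as_matrix();print(R.round(3))
E
python3 m2.py
```

```text
scene plate 582.0128173828125 140.04141235351562 (199.64620971679688, 48.472496032714844) 23.40801429748535
tin ((574.7687377929688, 71.9681396484375), (45.51531982421875, 39.64003372192383), 22.234310150146484) 330.5
top ((579.3450927734375, 144.49746704101562), (222.80459594726562, 71.99566650390625), 23.411727905273438) 3165
deck ((602.8421630859375, 89.63435363769531), (223.54876708984375, 192.7653350830078), 23.12565803527832) 4803
deck R edge [ 0.551  -0.0351  0.135 ]
deck R edge [0.7321 0.0527 0.135 ]
(235, 271) [ 0.713 -0.077  0.059]
(391, 325) [0.558 0.248 0.025]
(397, 300) [0.548 0.243 0.122]
side plate 581.4520263671875 138.54443359375 (201.96836853027344, 49.33875274658203) 23.124908447265625
tin ((573.017333984375, 63.028987884521484), (49.93189239501953, 22.72338104248047), 21.594470977783203) 160.5
[[-0.358 -0.001 -0.934]
 [ 0.934  0.001 -0.358]
 [ 0.001 -1.     0.   ]]
```

>>> carry_out([
  [[15,32,3,0],[15,32,3,0],[15,32,3,0],[15,32,3,0],[15,32,3,0],[15,32,3,0],[15,32,3,0],[15,32,3,0],[15,32,3,1],[15,32,3,1]],
], gripper=45)

```text
time: 0.98
position: [0.363, -0.229, 0.2534]
ee_rot: [-0.399, 0.389, 0.588, -0.586]
contact_force: [2.4, -0.6, -0.1]
finger_gap: 0.045
```

>>> carry_out([
  [[16,32,0,0],[16,32,0,0],[16,32,0,0],[16,32,0,0],[16,32,0,0],[16,32,0,0],[16,32,0,0],[16,32,0,0],[16,32,0,0],[10,17,0,0]],
])

```text
time: 1.82
position: [0.5201, 0.0965, 0.254]
ee_rot: [-0.396, 0.388, 0.592, -0.586]
contact_force: [0.5, -1.3, -1.0]
finger_gap: 0.0448
```

```bash
cat > st.py <<'E'
from h import *
import sys
from scipy.spatial.transform import Rotation as Ro
O=np.array([.6035,.0883]);a=np.radians(23.2)
Rz=np.array([[np.cos(a),-np.sin(a)],[np.sin(a),np.cos(a)]])
st=bot.state();q=st["ee_rot"]
R=Ro.from_quat([q[1],q[2],q[3],q[0]]).as_matrix()
p=st["position"]
print("t",st["time"],"pos",p.round(4),"F",st["contact_force"].round(1),"gap",st["finger_gap"])
print("local mm",(1000*Rz.T@(p[:2]-O)).round(1),"yaw toolx",np.degrees(np.arctan2(R[1,0],R[0,0])).round(2), "down",R[:,1].round(3))
for n in sys.argv[1:]:
    s=bot.snapshot(n.split('_')[0]);save(s,n+".png")
E
python3 st.py wrist_1 scene_1
```

```text
t 1.8167 pos [0.5201 0.0965 0.254 ] F [ 0.5 -1.3 -1. ] gap 0.04476574978709618
local mm [-73.4  40.4] yaw toolx 112.68 down [-0.004  0.013 -1.   ]
```

View pics/wrist_1.png

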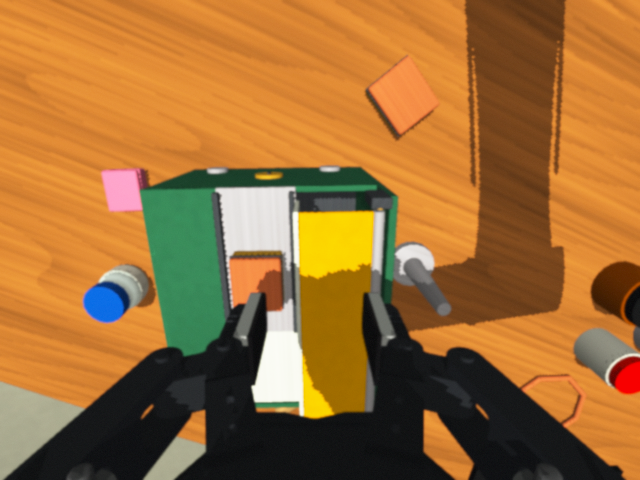

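View pics/scene_1.png

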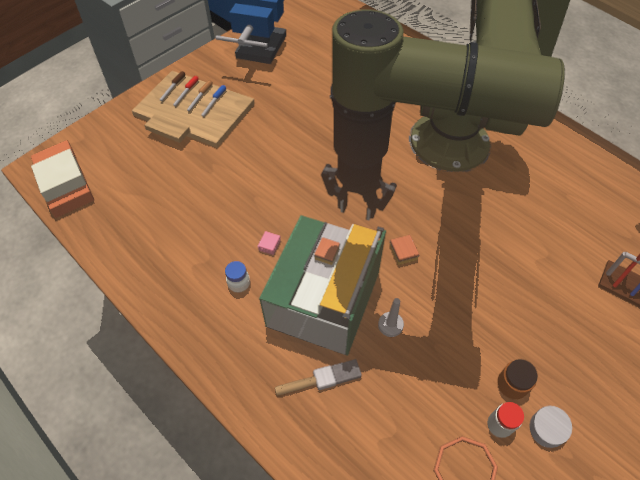

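```bash
cat > w.py <<'E'
from h import *
from scipy.spatial.transform import Rotation as Ro
def wsnap():
    st=bot.state();s=bot.snapshot("wrist")
    q=st["ee_rot"];T=np.eye(4);T[:3,:3]=Ro.from_quat([q[1],q[2],q[3],q[0]]).as_matrix();T[:3,3]=st["position"]
    s=dict(s);s["camera_from_world"]=np.linalg.inv(T@np.array(s["mount"]));return s,T
E
python3 - <<'E'
from w import *
s,T=wsnap()
hsv=cv2.cvtColor(s["color"],cv2.COLOR_RGB2HSV)
O=np.array([.6035,.0883]);a=np.radians(23.2);c,n=np.cos(a),np.sin(a);R=np.array([[c,-n],[n,c]])
L=lambda P:(1000*R.T@(P[:2]-O)).round(1)
for nm,uv,z in(("tin c",(257,285),.157),("tin far L",(231,258),.157),("tin far R",(282,257),.157),("plate NL",(300,211),.177),("plate NR",(374,211),.177),("plate bot L",(303,415),.177),("deck corner",(145,188),.135),("leaf start",(262,333),.135),("wall corner",(397,195),.175)):
    d=depth(s,*uv);print(nm,L(onz(s,*uv,z)),"depth",L(d),d[2].round(4))
# fingertips in tool frame
for uv in((256,300),(262,300),(250,300),(373,300),(367,300),(379,300),(256,296)):
    d=depth(s,*uv);t=np.linalg.inv(T)@np.r_[d,1];print(uv,(1000*t[:3]).round(1))
E
```

```text
tin c [-39.3  -4.6] depth [-39.1  -4.7] 0.1566
tin far L [-62.2 -22.9] depth [-59.1 -24.9] 0.1493
tin far R [-62.5  15.8] depth [-60.5  15.4] 0.152
plate NL [-103.    30.9] depth [-61.3  25.5] 0.0057
plate NR [-102.4   80.3] depth [-101.5   80.9] 0.1735
plate bot L [71.8 29.5] depth [73.7 29.4] 0.1752
deck corner [-112.7  -90.5] depth [ -91.6 -152.6] 0.0086
leaf start [19.3 -7.1] depth [-71.7  16.2] 0.2703
wall corner [-112.7   95.5] depth [-78.2 141.3] -0.0001
(256, 300) [-26.1 -13.1  11.5]
(262, 300) [-23.4 -14.   12. ]
(250, 300) [-28.5 -14.1  12. ]
(373, 300) [ 24.4 -13.3  11.6]
(367, 300) [ 21.7 -14.1  12. ]
(379, 300) [ 26.7 -14.8  12.4]
(256, 296) [-26.8  -9.   11.2]
```

The wrist view agrees with the scene view to about 3 mm: tin at (257,285), plate from x=300 to 374, leaf at (275,370). Next: align behind the tin and come down to just above the plate.

>>> carry_out([
  [[-1,-9,-4,0.5],[-1,-8,-8,0],[0,0,-10,0],[0,0,-10,0],[0,0,-10,0],[0,0,-10,0],[0,0,-8,0],[0,0,-4,0],[0,0,0,0],[0,0,0,0]],
], gripper=50)

```text
time: 2.8
position: [0.5149, 0.0711, 0.1818]
ee_rot: [-0.395, 0.386, 0.592, -0.587]
contact_force: [-0.4, -0.5, 0.5]
finger_gap: 0.05
```

```bash
python3 st.py wrist_2
```

```text
t 2.8 pos [0.5149 0.0711 0.1818] F [-0.4 -0.5  0.5] gap 0.04995821652139638
local mm [-88.2  19.1] yaw toolx 112.93 down [-0.006  0.012 -1.   ]
```

View pics/wrist_2.png

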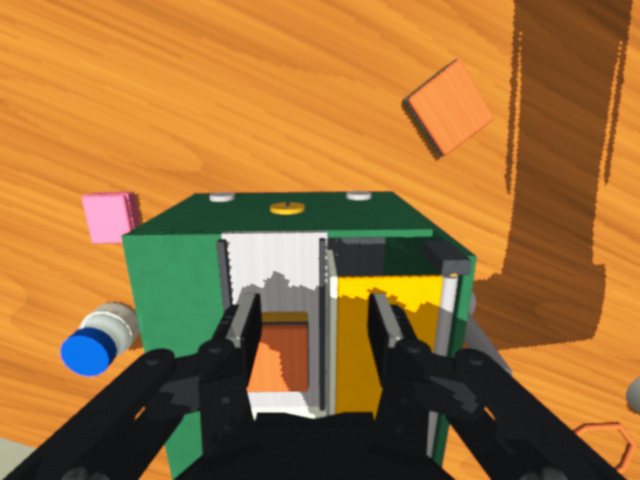

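>>> carry_out([
  [[1.5,4,0,0],[1.5,4,0,0.2],[0,0,0,0],[0,0,0,0],[0,0,-4,0],[0,0,-4,0],[0,0,-4,0],[0,0,-4,0],[0,0,0,0],[0,0,0,0]],
])

```text
time: 3.68
position: [0.5201, 0.0812, 0.1697]
ee_rot: [-0.391, 0.386, 0.595, -0.586]
contact_force: [-2.4, 1.3, 5.8]
finger_gap: 0.0499
```

```bash
python3 st.py wrist_3
```

```text
t 3.6833 pos [0.5201 0.0812 0.1697] F [-2.4  1.3  5.8] gap 0.049907394815173985
local mm [-79.5  26.3] yaw toolx 113.26 down [ 0.001  0.014 -1.   ]
```

View pics/wrist_3.png

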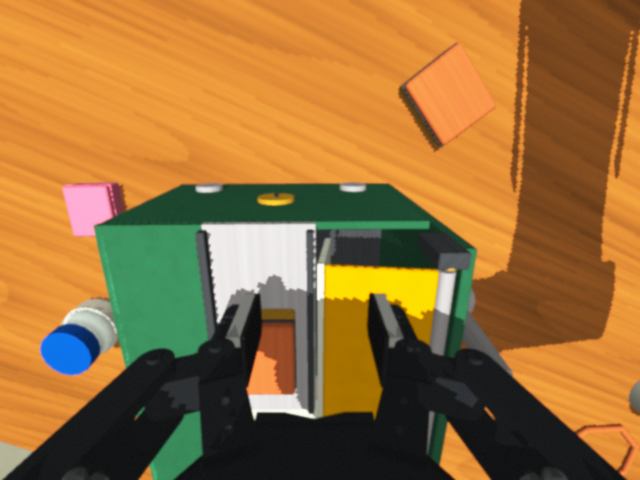

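The plate has begun to sink under 5.8 N. The push finger at (240,320) is inside the channel behind the tin (280,355). Pressing on.

>>> carry_out([
  [[0,0,-4,0],[0,0,-4,0],[0,0,-4,0],[0,0,-4,0],[0,0,-4,0],[0,0,-4,0],[0,0,-3,0],[0,0,-1,0],[0,0,-1,0],[0,0,-1,0]],
])

```text
time: 4.57
position: [0.5253, 0.0798, 0.1551]
ee_rot: [-0.384, 0.393, 0.6, -0.581]
contact_force: [-1.7, -1.1, 6.2]
finger_gap: 0.05
```

```bash
python3 st.py wrist_4 side_4
```

```text
t 4.5667 pos [0.5253 0.0798 0.1551] F [-1.7 -1.1  6.2] gap 0.05001762957911707
local mm [-75.3  23. ] yaw toolx 113.34 down [ 0.025  0.016 -1.   ]
```

View pics/wrist_4.png

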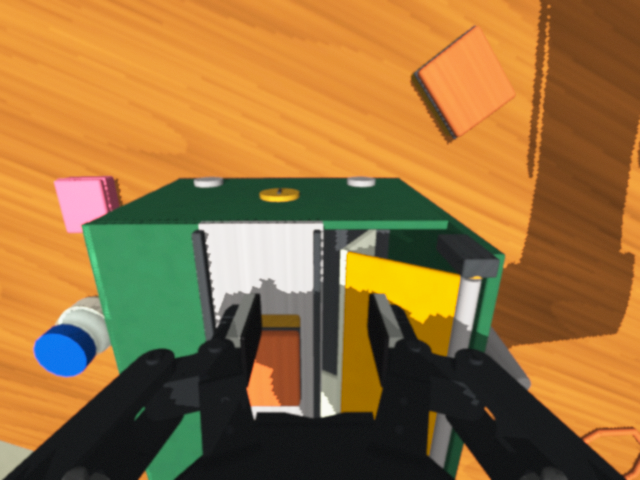

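View pics/side_4.png

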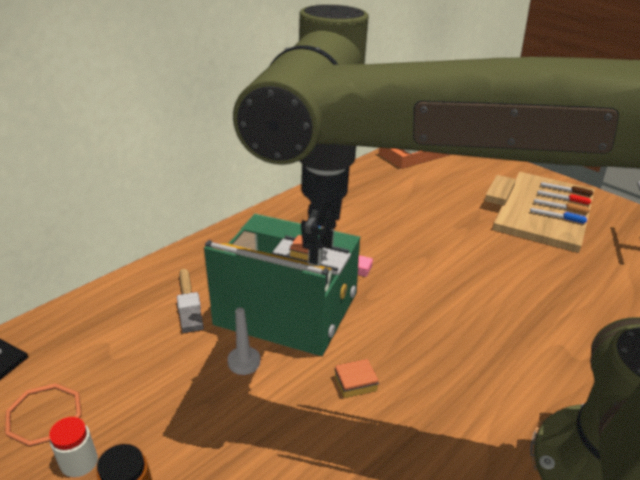

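>>> carry_out([
  [[-2,0,-6,0],[-2,0,-6,0],[-2,0,-6,0],[-1,0,-4,0],[0,0,0,0],[0,0,0,0],[0,0,0,0],[0,0,0,0],[0,0,0,0],[0,0,0,0]],
])

```text
time: 5.5
position: [0.525, 0.0759, 0.1458]
ee_rot: [-0.377, 0.401, 0.604, -0.576]
contact_force: [-1.1, -2.2, 5.5]
finger_gap: 0.0502
```

```bash
python3 st.py
```

```text
t 5.5 pos [0.525  0.0759 0.1458] F [-1.1 -2.2  5.5] gap 0.05022677011671204
local mm [-77.   19.5] yaw toolx 113.2 down [ 0.049  0.014 -0.999]
```

>>> carry_out([
  [[-2,5,-4,0],[-1,4,-3,0],[4,3,-1.5,0],[4,3,-1,0],[4,3,-1,0],[4,3,-1,0],[4,3,-0.5,0],[3,2,-0.5,0],[0,0.5,-0.5,0],[0,0.5,-0.5,0]],
])

```text
time: 6.33
position: [0.5441, 0.0906, 0.1354]
ee_rot: [-0.376, 0.405, 0.595, -0.584]
contact_force: [-1.1, -4.9, 6.8]
finger_gap: 0.05
```

```bash
python3 st.py wrist_6 scene_6
```

```text
t 6.3333 pos [0.5441 0.0906 0.1354] F [-1.1 -4.9  6.8] gap 0.050023335847214585
local mm [-53.7  25.5] yaw toolx 112.84 down [ 0.043 -0.01  -0.999]
```

View pics/wrist_6.png

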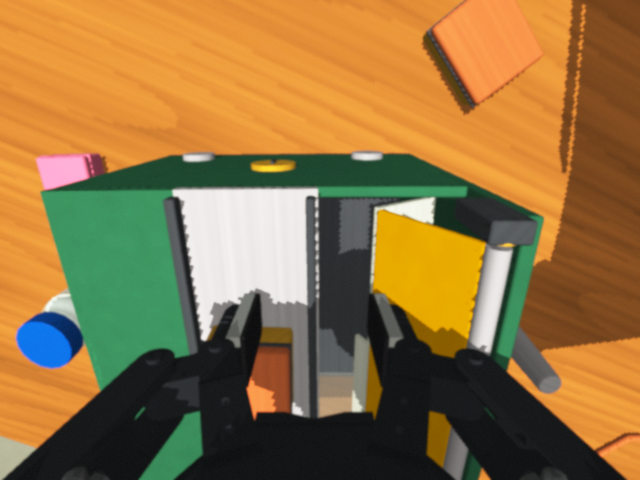

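View pics/scene_6.png

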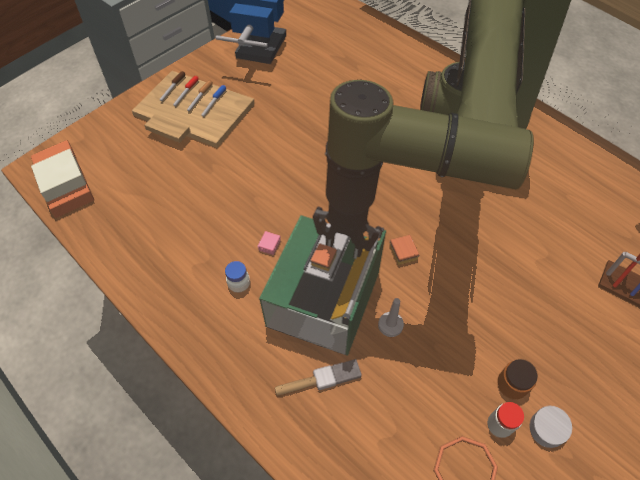

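The flap is wide open: the slot shows dark at (325,290) in the scene, and the tin at (322,257) is still short of the edge. The tip is a bit low (about 3 mm above the floor), so I raise it slightly while pushing on.

>>> carry_out([
  [[4,2,3,0],[6,3.5,2.5,0],[7,4,0.5,0],[7,4,-0.3,0],[7,4,-0.3,0],[7,4,-0.3,0],[7,4,-0.3,0],[7,4,-0.3,0],[6,3.5,-0.3,0],[4,2.5,-0.3,0]],
])

```text
time: 7.27
position: [0.6025, 0.1122, 0.138]
ee_rot: [0.379, -0.407, -0.581, 0.594]
contact_force: [-2.4, -6.0, 4.9]
finger_gap: 0.0498
```

```bash
python3 st.py wrist_7 scene_7
```

```text
t 7.2667 pos [0.6025 0.1122 0.138 ] F [-2.4 -6.   4.9] gap 0.04982599441143545
local mm [ 8.5 22.4] yaw toolx 112.46 down [ 0.022 -0.036 -0.999]
```

View pics/wrist_7.png

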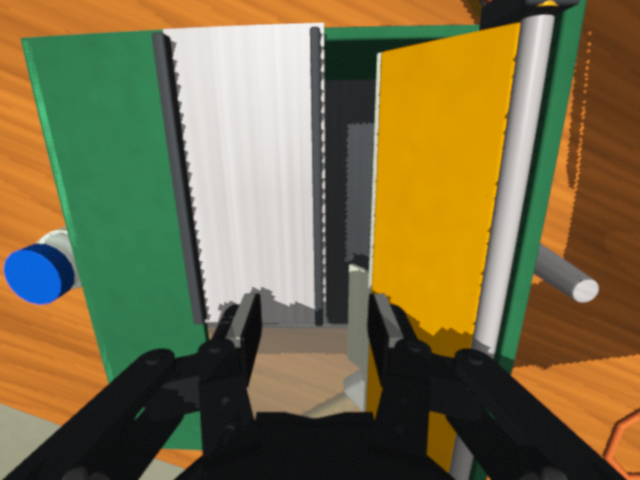

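View pics/scene_7.png

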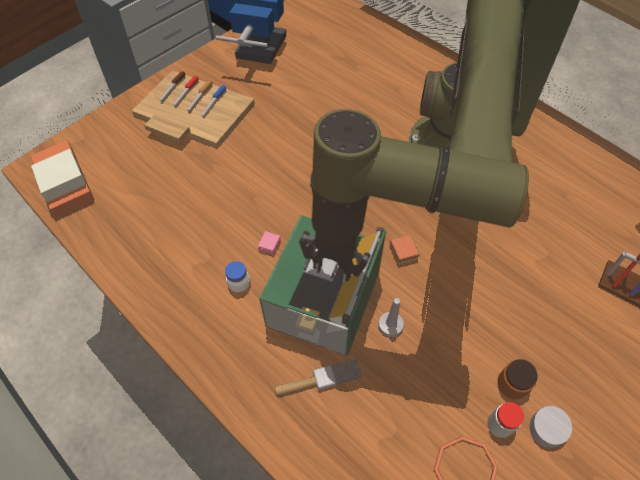

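Run:
```python
from h import *
im=cv2.imread("pics/scene_7.png")[220:360,250:400]
cv2.imwrite("pics/crop7.png",cv2.resize(im,None,fx=4,fy=4,interpolation=cv2.INTER_CUBIC))
s=bot.snapshot("scene");print(depth(s,308,318),depth(s,310,321))
save(s,"scene_7b.png")
```

```text
[0.6988621  0.13965832 0.11574431] [0.69877109 0.14496889 0.10953407]
```

View pics/crop7.png

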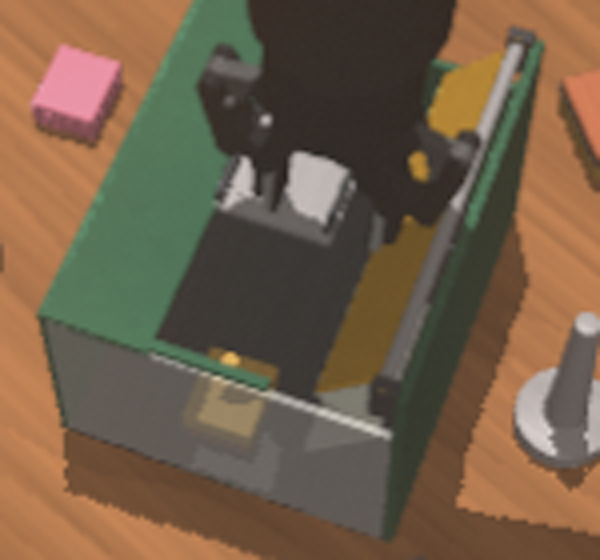

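The tin is down inside the safe, seen through the clear wall at (308,320), and it is off the channel. Waiting a few rows and looking again before release would cost little, so I do that.

>>> carry_out([
  [[0,0.5,-0.3,0],[0,0.5,-0.3,0],[0,0.5,-0.3,0],[0,0.5,-0.3,0],[0,0.5,-0.3,0],[0,0.5,-0.3,0],[0,0.5,-0.3,0],[0,0.5,-0.3,0],[0,0.5,-0.3,0],[0,0.5,-0.3,0]],
])

```text
time: 8.25
position: [0.6026, 0.1131, 0.1372]
ee_rot: [0.378, -0.409, -0.58, 0.594]
contact_force: [-1.7, -5.8, 5.1]
finger_gap: 0.05
```

```bash
python3 st.py scene_8
python3 - <<'E'
from h import *
im=cv2.imread("pics/scene_8.png")[220:360,250:400]
cv2.imwrite("pics/crop8.png",cv2.resize(im,None,fx=4,fy=4,interpolation=cv2.INTER_CUBIC))
E
```

```text
t 8.25 pos [0.6026 0.1131 0.1372] F [-1.7 -5.8  5.1] gap 0.05001824663945092
local mm [ 8.9 23.2] yaw toolx 112.3 down [ 0.025 -0.041 -0.999]
```

View pics/crop8.png

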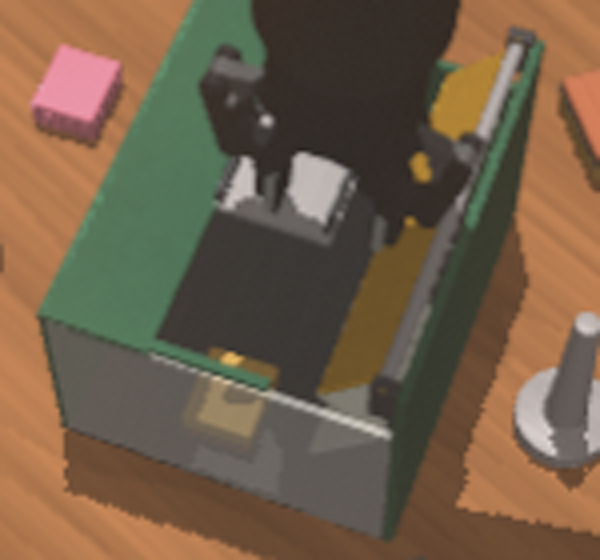

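>>> carry_out([
  [[0,0,6,0],[0,0,8,0],[0,0,10,0],[0,0,12,0],[0,0,15,0],[0,0,20,0],[0,0,20,0],[0,0,20,0],[0,0,20,0],[0,0,10,0]],
])

```text
time: 9.13
position: [0.5994, 0.1188, 0.2706]
ee_rot: [0.383, -0.403, -0.579, 0.596]
contact_force: [-0.7, 0.8, -0.6]
finger_gap: 0.0503
```

>>> carry_out([
  [[-15,-30,0,0],[-15,-30,0,0],[-15,-30,0,0],[-15,-30,0,0],[-15,-30,0,0],[-15,-30,0,0],[-15,-30,0,0],[-10,-15,0,0],[0,0,0,0],[0,0,0,0]],
])

```text
time: 9.97
position: [0.4784, -0.1024, 0.259]
ee_rot: [0.385, -0.393, -0.585, 0.596]
contact_force: [0.2, -0.0, -0.4]
finger_gap: 0.05
```

```bash
python3 st.py scene_9 side_9
python3 - <<'E'
from h import *
im=cv2.imread("pics/scene_9.png")[205:405,210:440]
cv2.imwrite("pics/crop9.png",cv2.resize(im,None,fx=3,fy=3,interpolation=cv2.INTER_CUBIC))
im=cv2.imread("pics/side_9.png")[190:390,160:400]
cv2.imwrite("pics/crop9s.png",cv2.resize(im,None,fx=3,fy=3,interpolation=cv2.INTER_CUBIC))
E
```

```text
t 9.9667 pos [ 0.4784 -0.1024  0.259 ] F [ 0.2 -0.  -0.4] gap 0.04999006465742906
local mm [-190.1 -126. ] yaw toolx 113.2 down [ 0.001 -0.019 -1.   ]
```

View pics/crop9.png

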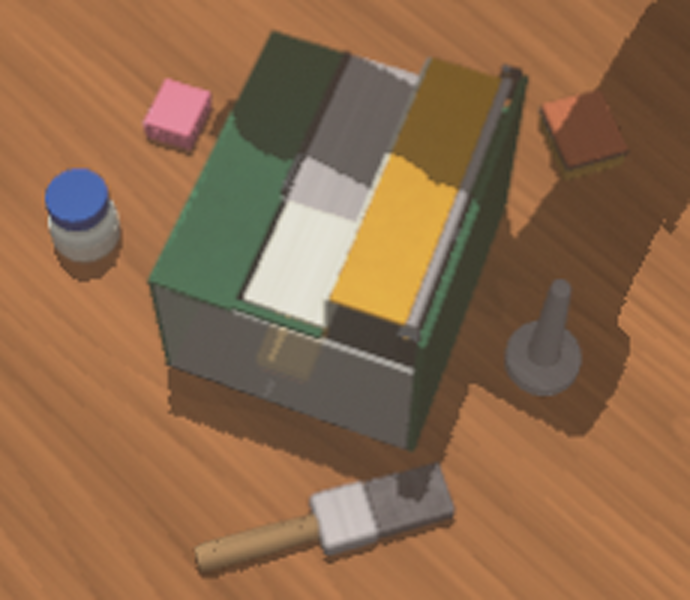

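View pics/crop9s.png

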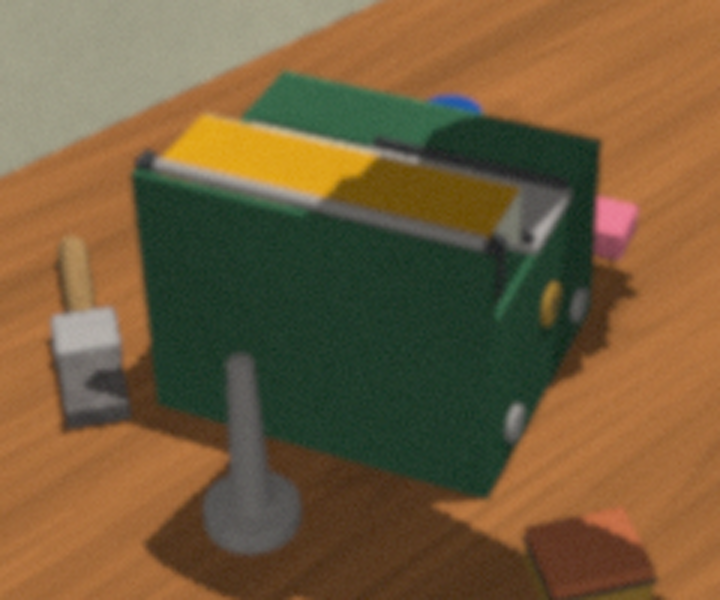

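The flap is shut and level: the leaf at crop (300,260) and the plate look as they did at the start. The tin shows through the clear wall at about pixel (305,323). The bystanders have not moved and the contact force is about 0.

```bash
python3 -c "
from rig import bot
print(bot.sign_off())"
```

```text
the job is handed in; nothing more can be done
None
```

The tin is inside the safe with the flap shut, and I handed the job in at about 10 s of robot time. One fingertip held the yellow plate down while the other slid the tin along the channel until it dropped through the slot. I then lifted clear, and the flap sprang shut.

**Last checks:**
- **Flap and tin:** in the last pictures the plate and leaf are level again, and the tin is seen through the clear far wall. I judged from pictures that it lies on the safe's floor and did not measure its height there, because the depth camera read the clear wall instead.
- **Bystanders:** by eye the jar, mandrel and brush are where they were.
- **Contact:** the arm is well away from the safe and the force reads about 0 N. The readings taken between moves stayed under about 10 N.

**What disagreed:** under load the tool tilted up to about 3° and drifted a few mm, which I corrected as I went. At one reading the fingertip was only about 3 mm above the channel floor, and I may not have raised it by the full 6 mm I meant to.

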